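# Hook a split retaining ring out of a filter holder

## Robot

A 6-joint arm with a two-finger parallel gripper is mounted at the origin on a cart in front of the work surface, level with it; the furniture and walls round the work are solid. World frame = base frame: x ahead of the robot, y to its left, z up, the work surface at z = 0. Lengths are in mm, angles in rad, forces in N, time in s.
With the tool pointing down it reaches from about 350 to 850 mm from the base axis. Payload 8.1 kg.
Tool frame: the origin (TCP) lies midway between the tips of the shut fingers; the grasp point (between the pads) lies 19 mm behind it (manip.pinch_z is the distance from the TCP to the grasp point, in mm); z points along the fingers, y is the line along which they close (so a half turn about z gives the same grasp; the last joint's range is limited). The gripper opens to 93 mm and grips with 3 to 60 N. Pads are 15 mm wide; open, the fingers measure 128 mm over their backs; the gripper's body (75 mm by 188 mm) begins 65 mm behind the grasp point.
Start: joints at [1.258, 0.13, 1.488, -0, 1.523, -0.085], TCP at [135.478, 584.509, 218.635] pointing down, gripper open.
Joint ranges: [-2.96, 2.96], [-0.89, 2.26], [0.02, 2.5], [-1.34, 4.48], [0, 2.73], [-2.66, 2.66]. Speed limits (rad/s): [2.39, 2.39, 2.79, 3.14, 3.14, 3.14].

## Interface

Orientations are given as a rotation vector (axis times angle).
In Python, from plant import manip gives the robot as it stands.
- The arm moves only by the shell command python3 -m jog 'ROWS' [FORCE]. ROWS is JSON, a list of rows, each a list of 5 numbers: the shift along the tool's x, y, z in cm, then the turn about the tool's z in degrees, then the closure in counts, from 0 (fully open) to 255 (shut). A call has 1 to 10 rows; each row is the pose to reach, as a shift and turn from the pose commanded when the call began, along the tool's axes at that moment; what a row does not reach only later rows make up. A row lasts 1/8 s, in which the tool goes at most 62.5 mm and 10.7 degrees, less where a joint would pass 70% of its speed; a pose out of reach is approached as far as the arm can. A call with a gripper value outside its range is refused whole. The fingers move at their own pace and stop on an object; FORCE is the grip in N (left out, the last holds). Time passes only in rows, so rows that repeat a pose let the fingers close. It gives the time, the measured TCP pose, the force, the opening and the grip force at its end, in the units of the state.
- manip.read_state(): the state, without advancing time (a new reading comes with each control period).
- manip.capture(name): name is "scene" or "top"; returns a dict with "pixels" (400x640x3 uint8, blue, green, red), "camera_matrix" (3x3 intrinsics, pixels), "k1" (the pictures are not rectified: a ray, as slopes to the right and down, at radius r is drawn at 1 + k1 r^2 times it, then the intrinsics apply), "R" (3x3) and "t" (3): a world point X has camera coordinates R X + t. Camera axes: x right, y down, z forward; pixel columns grow to the right and rows downward; lengths in mm; the calibration is good to about 2 mm. A picture is of the moment at which its call begins. There is no depth.
- manip.close_job(): hands the job in; it is judged then, once.
The state is a dict: "t": time; "q": joint angles; "qd": joint speeds; "effort": joint torques, N m; "tcp_pos": TCP position; "orientation": TCP orientation; "wrist_force": force on the tool from outside, world axes, zero at the start; "torque": the same for the moment, N m; "width": opening from 0.0 (shut) to 1.0 (fully open); "grip_force": force on a finger pad.
Only numpy, scipy, OpenCV 4.12 (cv2) and the standard library are available. Lean on these libraries where they do the work, as an engineer would, in place of code of your own. Each camera call takes 0.05 s, during which the arm holds its last target. There are 200 camera calls.

## Task

The filter screen is due for a change: with the hooked pick from the rack, get under the tanged end of the split wire ring where it crosses the notch of the filter holder and lift the ring out of its groove, without forcing the pick into the steel and without letting the ring fly. Put the ring flat in the parts tray and stand the hooked pick back upright in a slot of the rack; leave everything else where it is.

Things in the scene. Friction and masses are not known exactly. Their poses are not given: they have to be found in the camera images.
- holder: Bare steel filter holder, fixed: round cup 92 mm across on a 118 mm square base plate, 42.6 mm high. Origin: centre of its underside; the cup's axis is z. Groove wall radius 34 mm; above it a rounded lip (z 38.5 to 42.6 mm) narrows the bore to radius 32 mm and keeps the ring down. A hose barb points to -x, to 70 mm from the axis. The pick may press on it with 30 N at most.
- screen (a point): Centre of the flat perforated screen inside the holder, on its top face, 27 mm above the bench (axes as the holder's). A raised frame, inner radius 27 mm, top 35 mm above the bench, runs round it, save in the notch; the ring lies on this frame.
- notch (a point): Middle of the holder's notch: on its +x axis, 31.6 mm from the cup's axis, 37 mm above the bench, x outward. The notch is 30 degrees (17 mm) wide, open at the top, cut through lip, wall and frame down to the screen's level and out to radius 42 mm. Only there is the space under the wire free: 8 mm high, so a foot 6.5 mm high fits with little to spare: feel for the screen.
- ring: Split retaining ring of springy round steel wire 4 mm thick, 67 mm outside, 59 mm inside, 36 g. Origin: its centre, in the plane of the wire's axis; z = ring axis. At the start it lies in the groove, wire axis 37 mm above the bench. The tanged end (last 7 mm bent inward) is in the notch; from above, the wire runs anticlockwise from it under the lip to the plain end, 33 degrees short of the tang.
- ring_end (a point): Point on the wire's axis 6 mm (11 degrees) anticlockwise of the tang, in the notch at the start: hook under the wire here. Raised by a hook the wire bends and peels out from this end, at up to 10 to 20 N over the first 20 mm; by 30 to 40 mm it is free.
- ring_mid (a point): Same as the ring's origin. The freed ring hangs from the hook, plane square to the foot, bottom 60 mm below the foot's underside. It slides off (friction 0.2) when the pick is tipped 35 to 45 degrees, handle over the foot's side, foot pointing down; tipped off just over a floor it falls flat, its centre up to 50 mm to the foot's side of the hook or up to 30 mm to the other side.
- hook_pick: Hooked pick, 124 mm long, 60 g: square black handle 13 x 13 mm from z = 64 to 124 mm, collar 24 mm across from z = 57 to 61 mm, steel shank 4.4 mm thick, and at the bottom a foot 3 mm thick towards the pick's +x, tip 13 mm from the shank's axis; it rises 17 degrees to its tip, whose top is 6.5 mm high. Origin: on the shank's axis at the bottom of the foot; z up the handle.
- hook_grip (a point): On the axis of the hooked pick's square handle, 100 mm above the pick's bottom; axes as the pick's (the flats face its x and y). At the start the pick hangs upright by its collar in one of the rack's two slots.
- straight_pick: The other pick in the rack, not needed: straight needle tip, round handle 10 to 13 mm thick, same length and collar. Origin: at its tip. To be left in its slot.
- rack: Tool rack, fixed: aluminium plate 60 x 124 x 8 mm on two end legs, top 62 mm above the bench. Origin: centre of the underside. Two slots through the plate, from x = -11 to +19 mm, 12 mm wide, centred at y = +30 and -30 mm. A pick stands with its shank at x = 0, y = +30 or -30 mm, collar on the plate (pick's origin then 5 mm above the bench), foot along the slot to +x.
- tray: Open steel parts tray 170 (x) x 130 (y) x 14 mm, walls and floor 3 mm thick, 0.45 kg, loose. Origin: centre of its underside; inner floor at z = 3 mm.
- slides: Bystander: closed carton of microscope slides, 56 x 82 x 34 mm. Origin: centre of its underside.
- dropper: Bystander: white dropper bottle 26 mm across, 70 mm high. Origin: centre of its underside.

How it is judged:
By the outcome, as a careful person would: the job done as asked, in the order asked, and still so for the second after the job is handed in, with the robot touching nothing.
It also fails if it takes over 58 s, if anything falls off the work surface, if the arm or the gripper's body presses on something with over 40 N, if the wrist force passes 120 N, or if a joint passes its speed limit or range.

## Working session

There is one attempt and no reset: what is moved stays moved. The work goes in short steps, Python scripts to look and compute and a shell command to move; the robot and the scene stay as the last step left them, time stands still between calls to the robot, and variables do not carry over. Pictures are saved under pics/ and viewed, at most 10 in all, crops included, and the job is handed in when it is done.

```bash
ls; mkdir -p pics; python3 - <<'E'
from plant import manip
import cv2,numpy as np
for n in("scene","top"):
    c=manip.capture(n);cv2.imwrite(f"pics/{n}0.png",c["pixels"])
    print(n,c["camera_matrix"],c["k1"],c["R"],c["t"])
print(manip.read_state(),manip.pinch_z)
E
```

```text
pics
scene [[471.69371326   0.         327.7751224 ]
 [  0.         471.69371326 200.60910729]
 [  0.           0.           1.        ]] -0.08152627462470166 [[ 0.89468164 -0.44655785 -0.01143922]
 [-0.20091659 -0.37940216 -0.90315365]
 [ 0.39897029  0.81033332 -0.42916503]] [-500.60971044  211.79520109  869.77679784]
top [[453.32179155   0.         317.07955313]
 [  0.         453.32179155 196.46144669]
 [  0.           0.           1.        ]] 0.014628909818489726 [[ 8.58255097e-03 -9.99959503e-01  2.70785018e-03]
 [-9.70720802e-01 -8.98162392e-03 -2.40042609e-01]
 [ 2.40057209e-01 -5.68388565e-04 -9.70758576e-01]] [  15.99684969  602.58945415 1094.65254452]
{'t': 0.1, 'q': array([ 1.25758657e+00,  1.31100271e-01,  1.48916615e+00, -1.91793780e-05,
        1.52304544e+00, -8.54027780e-02]), 'qd': array([ 0.00025693, -0.00050303, -0.00283842, -0.00063647, -0.00038165,
        0.00061407]), 'effort': array([ 8.44089900e-04, -5.61343002e+01, -4.93097556e+01,  7.69812148e-02,
        2.92279950e-02, -7.86392008e-06]), 'tcp_pos': array([135.3275575 , 583.99384748, 217.68596157]), 'orientation': array([-3.57026963e-01, -3.12091469e+00,  2.65275507e-03]), 'wrist_force': array([-0.44334102, -0.07019659,  0.19232913]), 'torque': array([-0.02544173,  0.03038438,  0.03385946]), 'grip_force': 0.0, 'width': 1.000231795913581} 18.8
```

View pics/scene0.png

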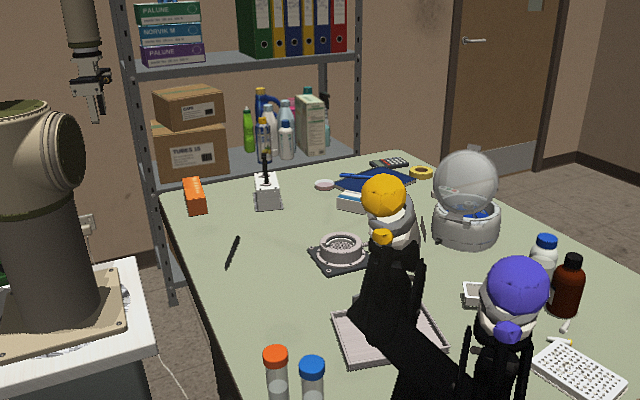

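View pics/top0.png

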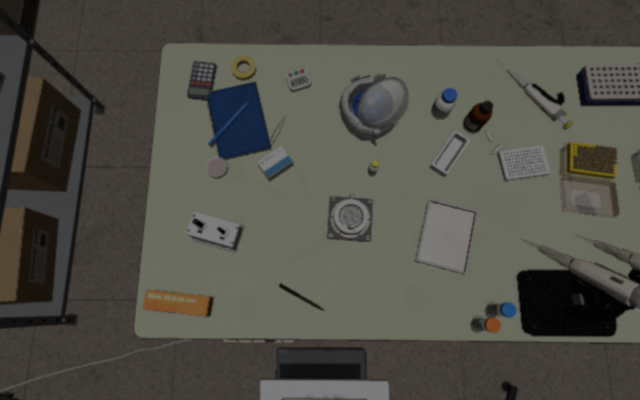

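The scene view shows the rack at (268,190), the holder at (341,250) and the tray at (390,330), partly hidden by pipettes. The top view shows the rack at (214,230), holder at (350,218), tray at (446,237), dropper at (375,167) and slides at (275,162).

```bash
cat > h.py <<'E'
from plant import manip
import cv2,numpy as np
from scipy.spatial.transform import Rotation as Ro
def ray(c,u,v):
    K=c["camera_matrix"];d=np.array([(u-K[0,2])/K[0,0],(v-K[1,2])/K[1,1]]);s=d.copy()
    for _ in range(10): s=d/(1+c["k1"]*(s@s))
    return -c["R"].T@c["t"], c["R"].T@np.array([*s,1])
def onz(c,u,v,z):
    o,d=ray(c,u,v);return o+d*(z-o[2])/d[2]
def proj(c,X):
    x=c["R"]@np.asarray(X,float)+c["t"];s=x[:2]/x[2];s=s*(1+c["k1"]*(s@s));K=c["camera_matrix"]
    return np.array([K[0,0]*s[0]+K[0,2],K[1,1]*s[1]+K[1,2]])
def tri(c1,p1,c2,p2):
    A=[];b=[]
    for c,p in((c1,p1),(c2,p2)):
        o,d=ray(c,*p);d/=np.linalg.norm(d);P=np.eye(3)-np.outer(d,d);A.append(P);b.append(P@o)
    return np.linalg.lstsq(np.vstack(A),np.hstack(b),rcond=None)[0]
def crop(c,u0,v0,w,h,k): return cv2.resize(c["pixels"][v0:v0+h,u0:u0+w],None,fx=k,fy=k,interpolation=cv2.INTER_CUBIC)
def tool():
    s=manip.read_state();return s,Ro.from_rotvec(s["orientation"]).as_matrix()
E
python3 - <<'E'
from h import *
t=manip.capture("top");s=manip.capture("scene")
a=crop(t,180,205,66,50,6);b=crop(t,320,190,66,50,6)
d=crop(s,245,140,66,75,4);e=crop(s,305,222,66,50,6)
im=np.zeros((600,800,3),np.uint8)
im[:300,:396]=a;im[:300,400:796]=b;im[300:600,:264]=d;im[300:600,400:796]=e
cv2.imwrite("pics/m1.png",im)
# tray
for n,(u,v) in dict(rackc=(214,230),hold=(350,218),tray=(446,237),drop=(375,167),slides=(275,162)).items():print(n,onz(t,u,v,{'rackc':62,'hold':42,'tray':14,'drop':70,'slides':34}[n]).round())
E
```

```text
rackc [515. 284.  62.]
hold [553. -65.  42.]
tray [ 510. -321.   14.]
drop [ 684. -130.   70.]
slides [708. 136.  34.]
```

View pics/m1.png

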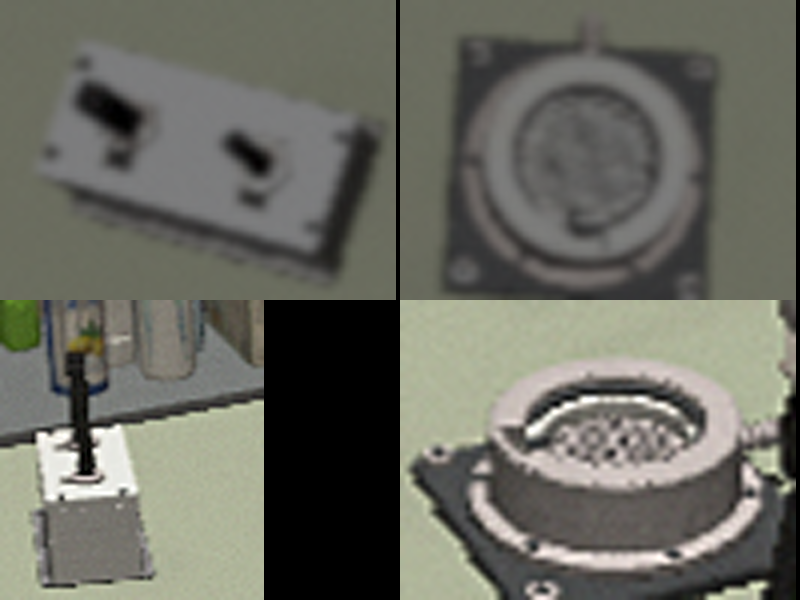

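The rack crop shows a thick handle on the left (+y) and a thinner one on the right. The slots open downward in the image (world −x). In the holder crop the barb points up, so the notch faces world −x, with the tang near crop (575,225). Next I'll measure poses.

```bash
python3 - <<'E'
from h import *
t=manip.capture("top");s=manip.capture("scene")
np.save("pics/t.npy",t["pixels"])
P=t["pixels"];hsv=cv2.cvtColor(P,cv2.COLOR_BGR2HSV)
def rect(roi,mask,z,name):
    u0,v0,w,h=roi;m=np.zeros(P.shape[:2],np.uint8);m[v0:v0+h,u0:u0+w]=mask[v0:v0+h,u0:u0+w]
    cs,_=cv2.findContours(m,cv2.RETR_EXTERNAL,cv2.CHAIN_APPROX_NONE)
    c=max(cs,key=cv2.contourArea)[:,0,:]
    W=np.array([onz(t,u,v,z)[:2] for u,v in c],np.float32)
    r=cv2.minAreaRect(W);e=cv2.fitEllipse(W);print(name,"rect",np.round(r[0],1),np.round(r[1],1),round(r[2],1),"ell",np.round(e[0],1),np.round(e[1],1))
print(hsv[225,200],hsv[218,330],hsv[205,365],hsv[237,446],hsv[260,300])
S,V=hsv[...,1],hsv[...,2]
neu=(S<35)
rect((180,200,75,60),(neu&(V>110)).astype(np.uint8),62,"rack")
rect((320,180,66,66),((V<75)).astype(np.uint8),5,"base")
rect((320,188,66,60),(neu&(V>100)).astype(np.uint8),42.6,"cup")
rect((405,190,80,90),(neu).astype(np.uint8),10,"tray")
m=(V<55)&(np.indices(V.shape)[1]<250)
# brightened crops
a=crop(t,185,210,40,30,10);d=crop(s,250,140,40,75,8);e=crop(t,335,200,32,36,10)
im=np.zeros((600,800,3),np.uint8);im[:300,:400]=a;im[:600,420:740]=d[:600];
im[300:600,:320]=e[60:360]
im=np.clip(im.astype(float)*1.6,0,255).astype(np.uint8);cv2.imwrite("pics/m2.png",im)
_,R=tool();print(R.round(3))
E
```

```text
[ 30 255   3] [ 6 15 83] [ 0  3 78] [ 10  19 123] [ 35  31 107]
rack rect [520.  290.1] [124.7  61.3] 74.5 ell [519.1 286.8] [ 66.9 138.8]
base rect [559.  -67.2] [116.7 118.7] 86.0 ell [561.5 -67.2] [123.1 126.9]
cup rect [555.5 -73.2] [157.3 173.2] 0.5 ell [556.  -71.8] [184.6 202.8]
tray rect [ 519.7 -321.6] [215.  249.9] 87.8 ell [ 521.1 -319. ] [244.2 287.7]
[[-0.974  0.226 -0.   ]
 [ 0.226  0.974 -0.001]
 [ 0.    -0.001 -1.   ]]
```

View pics/m2.png

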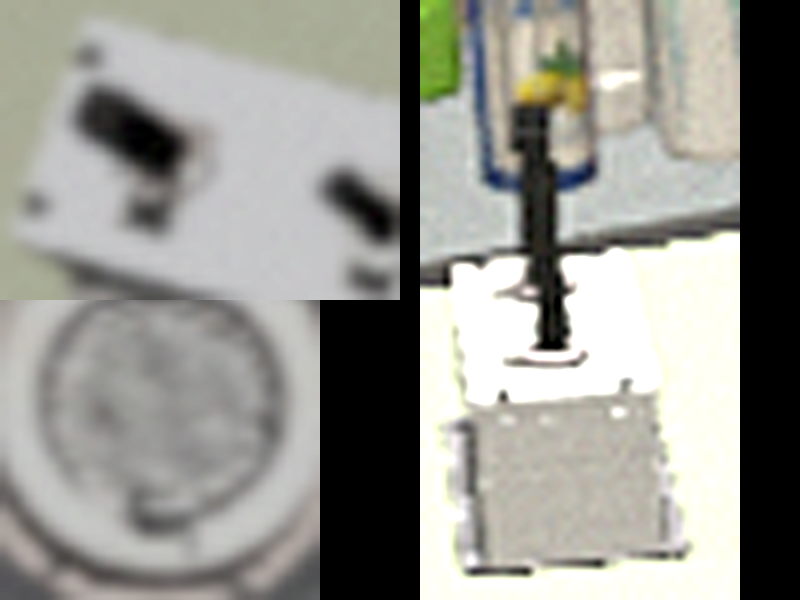

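The thick handle at (134,130) in the crop is the square one, so the hooked pick is the +y one. Its slot opens toward −x. The tang shows as a dark mark at about (351,227) in the full top image. I'll refine the cup circle, notch and tray.

```bash
python3 - <<'E'
from h import *
t=manip.capture("top");s=manip.capture("scene")
P=t["pixels"].astype(int);B,G,Rr=P[...,0],P[...,1],P[...,2]
V=P.max(2);green=(G-B)
for u,v in((335,218),(351,200),(351,212),(350,237),(446,237),(425,237),(400,237),(190,225)):print((u,v),P[v,u],end=" ")
print()
def blob(roi,mask,z,name):
    u0,v0,w,h=roi;m=np.zeros(P.shape[:2],np.uint8);m[v0:v0+h,u0:u0+w]=mask[v0:v0+h,u0:u0+w]
    cs,_=cv2.findContours(m,cv2.RETR_EXTERNAL,cv2.CHAIN_APPROX_NONE)
    c=max(cs,key=cv2.contourArea)[:,0,:]
    W=np.array([onz(t,u,v,z)[:2] for u,v in c],np.float32)
    r=cv2.minAreaRect(W);e=cv2.fitEllipse(W);print(name,"rect",np.round(r[0],1),np.round(r[1],1),round(r[2],1),"ell",np.round(e[0],1),np.round(e[1],1))
blob((405,190,80,90),(green<14),14,"tray")
blob((320,188,66,60),(green<8)&(V>90),42.6,"cup")
# inner dark edge of lip: darkest pixel along radial rays
c0=np.array([556,-67.])
pts=[]
def samp(x,y,z):
    p=proj(t,[x,y,z]);return cv2.getRectSubPix(t["pixels"].max(2),(1,1),tuple(p.astype(float)))[0,0]
for z,lo,hi in((42.6,25,40),):
  for a in np.arange(0,360,6):
    d=np.array([np.cos(np.radians(a)),np.sin(np.radians(a))])
    rs=np.arange(lo,hi,.5);pr=np.array([float(samp(*(c0+r*d),z)) for r in rs]);g=np.diff(pr)
    pts.append(c0+rs[np.argmax(np.convolve(g,np.ones(4),'same'))]*d)
e=cv2.fitEllipse(np.array(pts,np.float32));print("bore",e)
# outer cup edges
pts=[]
for a in np.arange(0,360,6):
    d=np.array([np.cos(np.radians(a)),np.sin(np.radians(a))])
    rs=np.arange(40,52,.5);pr=np.array([float(samp(*(c0+r*d),42.6)) for r in rs]);g=np.diff(pr)
    pts.append(c0+rs[np.argmin(np.convolve(g,np.ones(4),'same'))]*d)
print("outer",cv2.fitEllipse(np.array(pts,np.float32)))
print("tang",onz(t,351,227,37),"barb",onz(t,352,194.2,20),"handletop",onz(t,194.5,220.5,129))
# scene check: handle top (px in crop 530,115 -> )
print("handle tri",tri(t,(194.5,220.5),s,(250+112/8,140+112/8)))
E
```

```text
(335, 218) [118 120 120] (351, 200) [119 122 121] (351, 212) [84 85 85] (350, 237) [ 93  95 100] (446, 237) [113 116 123] (425, 237) [119 122 123] (400, 237) [ 93 107 105] (190, 225) [125 124 124] 
tray rect [ 519.1 -320.3] [238.6 216.3] 0.5 ell [ 522.5 -322. ] [212.6 260.6]
cup rect [553.9 -64.7] [102.5 102. ] 41.7 ell [559.6 -66. ] [ 97.6 101.4]
bore ((558.6697998046875, -67.20713806152344), (65.10992431640625, 67.33856201171875), 95.81534576416016)
outer ((559.5362548828125, -68.22305297851562), (89.1392593383789, 97.22968292236328), 155.42234802246094)
tang [529.95209157 -68.08775749  37.        ] barb [622.78795022 -72.94658328  20.        ] handletop [526.15393078 316.78718421 129.        ]
handle tri [526.24766467 318.1314998  124.73651061]
```

```bash
python3 - <<'E'
from h import *
t=manip.capture("top");s=manip.capture("scene")
a=np.radians(176);hx=np.array([np.cos(a),np.sin(a),0]);hy=np.array([-hx[1],hx[0],0]);c0=np.array([559,-67.,0])
def P(r,deg,z):return c0+r*np.cos(np.radians(deg))*hx+r*np.sin(np.radians(deg))*hy+[0,0,z]
def ov(c,u0,v0,w,h,k):
    im=crop(c,u0,v0,w,h,k).astype(float);lo,hi=np.percentile(im,[1,99]);im=np.clip((im-lo)/(hi-lo)*255,0,255).astype(np.uint8)
    im2=im.copy()
    for r,z,col in((32,42.6,(0,0,255)),(42,42.6,(255,0,0))):
        for d in(-15,15):
            p=(proj(c,P(r,d,z))-[u0,v0]+.5)*k;cv2.circle(im2,tuple(int(x) for x in p),3,col,-1)
    for d in range(-15,16,5):
        p=(proj(c,P(31.5,d,37))-[u0,v0]+.5)*k;cv2.circle(im2,tuple(int(x) for x in p),2,(0,200,0),-1)
    return np.hstack([im,im2])
A=ov(t,340,217,20,18,20);B=ov(s,312,232,30,22,13)
im=np.zeros((A.shape[0]+B.shape[0]+0,800,3),np.uint8)
im[:A.shape[0],:A.shape[1]]=A;im[A.shape[0]:,:B.shape[1]]=B[:, :800]
im=cv2.resize(im,(730,int(im.shape[0]*730/800)));print(im.shape)
cv2.imwrite("pics/m3.png",im[:600])
E
```

```text
(589, 730, 3)
```

View pics/m3.png

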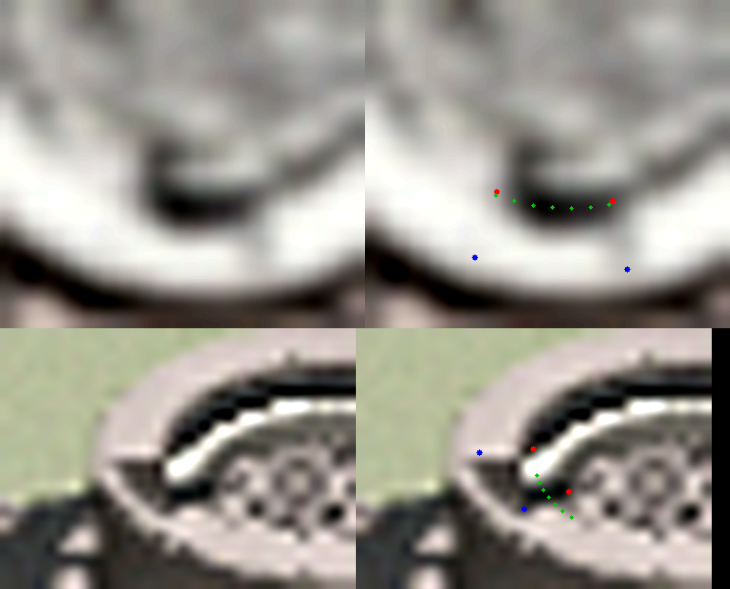

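The tang is the dark L at crop (155,150–205), about −8° in the notch. The wire runs anticlockwise from it across the notch, so ring_end sits near +2°. The holder axis is about (559,−67), with the notch direction at 176°. I'll move above the hooked pick.

```bash
python3 -m jog '[[-4.4,-1.7,0.6,10,60],[-9.6,-3.7,1.3,20.5,120],[-14.8,-5.7,2.0,31,120],[-20.0,-7.7,2.6,41.5,120],[-25.2,-9.7,3.3,52,120],[-30.4,-11.7,4.0,62,120],[-35.6,-13.7,4.7,72.5,120],[-40.8,-15.7,5.4,83,120],[-44.2,-17.05,5.8,92.4,120],[-44.2,-17.05,5.8,92.4,120]]' 40; python3 - <<'E'
from h import *
s,R=tool();print(s["t"],s["tcp_pos"],np.degrees(np.arctan2(R[1,1],R[0,1])),R.round(3).tolist(),s["wrist_force"],s["width"])
t=manip.capture("top")
E
```

```text
t: 1.75
tcp_pos: [529.2, 316.5, 159.9]
orientation: [2.504, 1.897, -0.001]
wrist_force: [-0.3, 0.0, 0.8]
width: 0.531
grip_force: 0.0
1.75 [529.21350577 316.45407784 159.94045912] -15.7233992438165 [[0.271, 0.963, -0.0], [0.963, -0.271, -0.001], [-0.001, -0.0, -1.0]] [-0.33039055  0.03988406  0.77666451] 0.5305146727798674
```

```bash
python3 -m jog '[[0.15,-0.2,1,0,120],[0.15,-0.2,4,0,120],[0.15,-0.2,6.5,0,120],[0.15,-0.2,7.4,0,120],[0.15,-0.2,7.4,0,255],[0.15,-0.2,7.4,0,255],[0.15,-0.2,7.4,0,255],[0.15,-0.2,7.4,0,255]]' 40; python3 - <<'E'
from h import *
s,R=tool();print(s["t"],s["tcp_pos"],s["wrist_force"],s["torque"],s["width"]*93,s["grip_force"])
E
```

```text
t: 2.8
tcp_pos: [526.5, 320.8, 87.5]
orientation: [2.5, 1.902, 0.002]
wrist_force: [0.8, -0.0, 0.4]
width: 0.152
grip_force: 0.3
2.8 [526.50365554 320.75707452  87.45885404] [ 0.75068558 -0.02237394  0.44746447] [-0.10818978 -0.01910799 -0.02423412] 14.112370758723264 0.323350103572011
```

```bash
python3 -m jog '[[0,0,0,0,255],[0,0,0,0,255]]' 40; python3 - <<'E'
from h import *
for i in range(4):
    s,R=tool();print(s["t"],s["tcp_pos"],s["wrist_force"],s["width"]*93,s["grip_force"])
t=manip.capture("top");s=manip.capture("scene")
im=np.zeros((600,800,3),np.uint8);im[:300,:400]=crop(t,185,205,50,38,8)[:300];im[:600,400:]=crop(s,235,120,57,86,7)[:600,:400-1+1]if 0 else cv2.resize(crop(s,235,120,57,86,7),(400,600))
im[300:,:400]=cv2.resize(crop(t,150,180,120,90,3),(400,300))
cv2.imwrite("pics/m4.png",np.clip(im*1.3,0,255).astype(np.uint8))
E
```

```text
t: 3.05
tcp_pos: [526.5, 320.7, 87.2]
orientation: [2.5, 1.902, 0.002]
wrist_force: [0.4, 0.8, 2.9]
width: 0.137
grip_force: 40.0
3.05 [526.48267181 320.71241694  87.23447096] [0.42609595 0.77267617 2.92286243] 12.759233765728924 40.000736117362976
3.05 [526.48267181 320.71241694  87.23447096] [0.42609595 0.77267617 2.92286243] 12.759233765728924 40.000736117362976
3.05 [526.48267181 320.71241694  87.23447096] [0.42609595 0.77267617 2.92286243] 12.759233765728924 40.000736117362976
3.05 [526.48267181 320.71241694  87.23447096] [0.42609595 0.77267617 2.92286243] 12.759233765728924 40.000736117362976
```

View pics/m4.png

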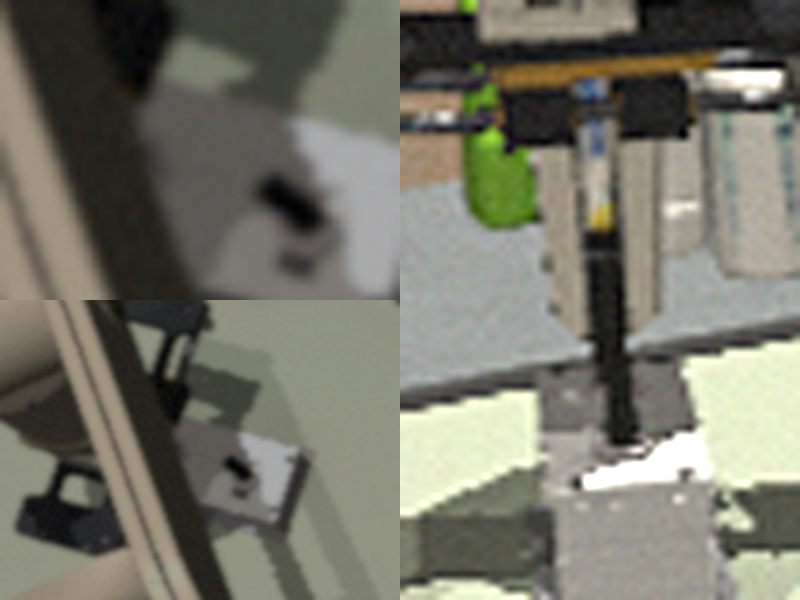

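The fingers hold the handle at 12.8 mm. The remaining pick stands undisturbed at crop (290,205). I'll lift and check the foot.

```bash
python3 -m jog '[[0,0,-1,0,255],[0,0,-4,0,255],[0,0,-8,0,255],[0,0,-12,0,255],[0,0,-13.5,0,255],[0,0,-13.5,0,255]]' 40; python3 - <<'E'
from h import *
S,R=tool();print(S["t"],S["tcp_pos"],S["wrist_force"],S["width"]*93,S["grip_force"])
s=manip.capture("scene");t=manip.capture("top")
g=S["tcp_pos"]+[0,0,18.8-100]
print("foot exp px",proj(s,g),proj(t,g))
p=proj(s,g).astype(int)
a=crop(s,p[0]-25,p[1]-40,50,60,10)
cv2.imwrite("pics/m5.png",a)
E
```

```text
t: 3.9
tcp_pos: [526.4, 320.8, 222.3]
orientation: [2.5, 1.903, 0.002]
wrist_force: [-0.0, 0.9, -1.8]
width: 0.135
grip_force: 40.0
3.9 [526.43031197 320.79441417 222.32183204] [-0.01791662  0.88807146 -1.80012823] 12.517896376646052 39.99980628490448
foot exp px [263.59647527 147.96181052] [191.50716382 219.41492282]
```

View pics/m5.png

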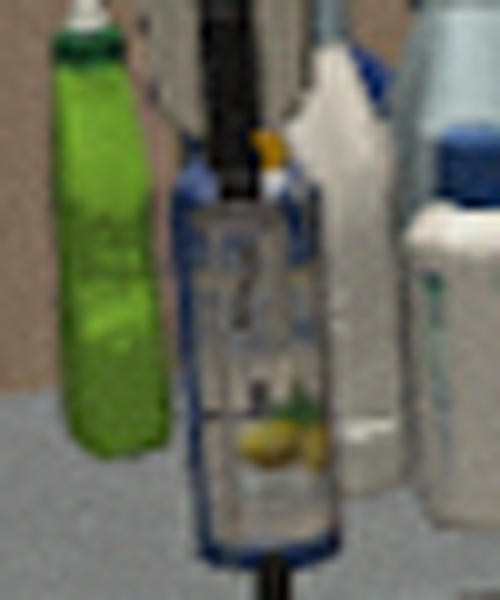

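The handle ends at crop (235,190), with a thin shank below it and the foot at (200–250,410) pointing −x, so this is the hooked pick. I'll move above the holder's notch.

```bash
python3 -m jog '[[-3.5,1.2,0,-2,255],[-9,3,0,-5,255],[-14.5,4.8,0,-8,255],[-20,6.6,0.5,-11.4,255],[-25.5,8.4,2,-11.4,255],[-31,10.2,4,-11.4,255],[-35,11.5,6,-11.4,255],[-36.75,12.05,8,-11.4,255],[-36.75,12.05,8,-11.4,255],[-36.75,12.05,8,-11.4,255]]' 40; python3 - <<'E'
from h import *
S,R=tool();print(S["t"],S["tcp_pos"],R.round(3).tolist(),np.degrees(np.arctan2(R[1,1],R[0,1])),S["wrist_force"],S["torque"],S["width"]*93)
s=manip.capture("scene");t=manip.capture("top")
a=np.zeros((480,800,3),np.uint8);x=crop(s,305,180,50,60,8);a[:480,:400]=x
y=crop(t,330,195,50,50,8);a[:400,400:]=y;cv2.imwrite("pics/m6.png",a)
g=S["tcp_pos"]+[0,0,-82.2];print(proj(s,g),proj(t,g))
E
```

```text
t: 5.25
tcp_pos: [544.3, -64.4, 141.6]
orientation: [-2.297, -2.142, -0.0]
wrist_force: [0.6, 1.0, 0.2]
width: 0.138
grip_force: 40.0
5.25 [544.2988816  -64.37184503 141.63118286] [[0.07, 0.998, -0.0], [0.998, -0.07, 0.001], [0.001, -0.0, -1.0]] -3.999378778467797 [0.61851036 0.99386059 0.17584202] [-0.08253096  0.01566763 -0.00167434] 12.861121084589932
[334.51635069 234.7972602 ] [350.1601618 219.9674814]
```

View pics/m6.png

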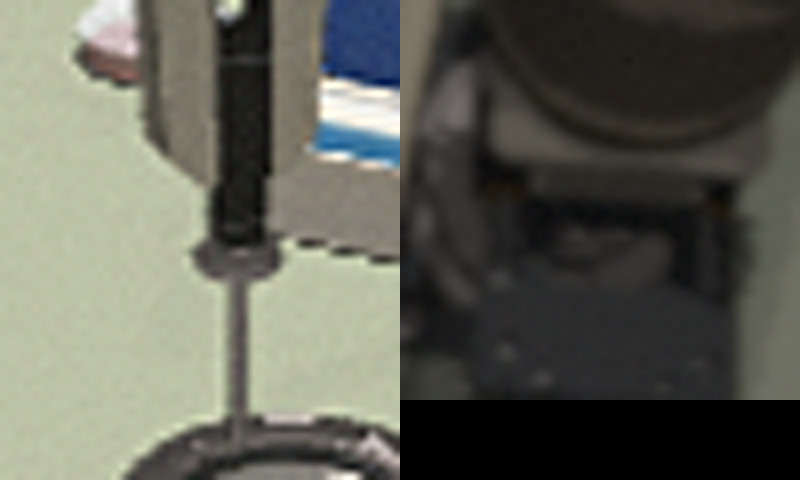

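The pick hangs upright, with its shank bottom at crop (238,440) as predicted. I'll descend into the bore inside the notch.

```bash
python3 -m jog '[[-0.1,0,0.8,0,255],[-0.1,0,1.8,0,255],[-0.1,0,2.5,0,255],[-0.1,0,2.7,0,255],[-0.1,0,2.8,0,255],[-0.1,0,2.9,0,255],[-0.1,0,3.0,0,255],[-0.1,0,3.0,0,255]]' 40
```

```text
t: 6.35
tcp_pos: [544.2, -66.8, 111.7]
orientation: [2.299, 2.141, 0.0]
wrist_force: [-0.4, 0.3, -0.8]
width: 0.141
grip_force: 40.0
```

```bash
python3 -m jog '[[0.1,0,0.05,0,255],[0.1,0,0.1,0,255],[0.1,0,0.15,0,255],[0.1,0,0.15,0,255]]' 40; python3 -m jog '[[0,0,0.05,0,255],[0,0,0.05,0,255]]';python3 -m jog '[[0,0,0.05,0,255],[0,0,0.05,0,255]]'
```

```text
t: 6.85
tcp_pos: [544.2, -65.7, 110.1]
orientation: [-2.298, -2.141, 0.0]
wrist_force: [0.1, -0.2, -0.6]
width: 0.14
grip_force: 40.0
t: 7.1
tcp_pos: [544.3, -65.8, 109.6]
orientation: [-2.299, -2.142, 0.0]
wrist_force: [-0.0, -0.6, -0.6]
width: 0.129
grip_force: 40.0
t: 7.35
tcp_pos: [544.3, -65.8, 109.2]
orientation: [2.298, 2.141, 0.0]
wrist_force: [-0.2, 0.1, 0.3]
width: 0.133
grip_force: 40.0
```

```bash
python3 -m jog '[[0,0,0.05,0,255],[0,0,0.05,0,255]]';python3 -m jog '[[0,0,0.05,0,255],[0,0,0.05,0,255]]' | grep -E "tcp|wrist"
```

```text
t: 7.6
tcp_pos: [544.4, -65.8, 109.0]
orientation: [2.298, 2.141, 0.0]
wrist_force: [-1.0, 0.6, 4.5]
width: 0.137
grip_force: 40.0
tcp_pos: [544.5, -65.8, 108.9]
wrist_force: [-2.2, -0.3, 7.4]
```

Screen contact felt at TCP z ≈ 109.1. I'll back off slightly and slide outward under the wire.

```bash
python3 -m jog '[[0,0,-0.1,0,255],[0,0,-0.1,0,255],[0,-0.15,-0.1,0,255],[0,-0.3,-0.1,0,255],[0,-0.45,-0.1,0,255],[0,-0.6,-0.1,0,255],[0,-0.6,-0.1,0,255]]' | grep -E "t:|tcp|wrist"; python3 -m jog '[[0,-0.1,0,0,255],[0,-0.2,0,0,255],[0,-0.3,0,0,255],[0,-0.3,0,0,255]]'| grep -E "t:|tcp|wrist"
```

```text
t: 8.72
tcp_pos: [538.0, -65.3, 109.1]
wrist_force: [-0.6, 0.3, 2.3]
t: 9.22
tcp_pos: [535.1, -65.1, 109.1]
wrist_force: [1.3, 0.5, 2.3]
```

```bash
python3 -m jog '[[0,-0.1,0,0,255],[0,-0.2,0,0,255],[0,-0.2,0,0,255]]'| grep -E "t:|tcp|wrist"
```

```text
t: 9.6
tcp_pos: [533.1, -65.0, 109.1]
wrist_force: [0.3, -0.3, 1.2]
```

```bash
python3 -m jog '[[0,-0.1,-0.05,0,255],[0,-0.1,-0.1,0,255],[0,-0.1,-0.2,0,255],[0,-0.1,-0.3,0,255],[0,-0.1,-0.4,0,255],[0,-0.1,-0.4,0,255]]'
```

```text
t: 10.35
tcp_pos: [532.3, -64.9, 113.2]
orientation: [2.299, 2.141, 0.0]
wrist_force: [0.3, 0.1, -0.1]
width: 0.138
grip_force: 40.0
```

```bash
python3 -m jog '[[0,0,-0.1,0,255],[0,0,-0.2,0,255],[0,0,-0.3,0,255],[0,0,-0.3,0,255]]'
```

```text
t: 10.85
tcp_pos: [532.6, -64.8, 116.3]
orientation: [2.298, 2.141, 0.001]
wrist_force: [2.3, 0.1, -3.0]
width: 0.136
grip_force: 40.0
```

```bash
python3 -m jog '[[0,0.05,-0.1,0,255],[0,0.05,-0.2,0,255],[0,0.05,-0.3,0,255],[0,0.05,-0.4,0,255],[0,0.05,-0.4,0,255]]'; python3 - <<'E'
from h import *
s=manip.capture("scene");x=crop(s,295,205,60,60,10);cv2.imwrite("pics/m7.png",x)
E
```

```text
t: 11.48
tcp_pos: [532.6, -64.8, 120.2]
orientation: [-2.298, -2.141, 0.0]
wrist_force: [1.6, 2.1, -3.3]
width: 0.137
grip_force: 40.0
```

View pics/m7.png

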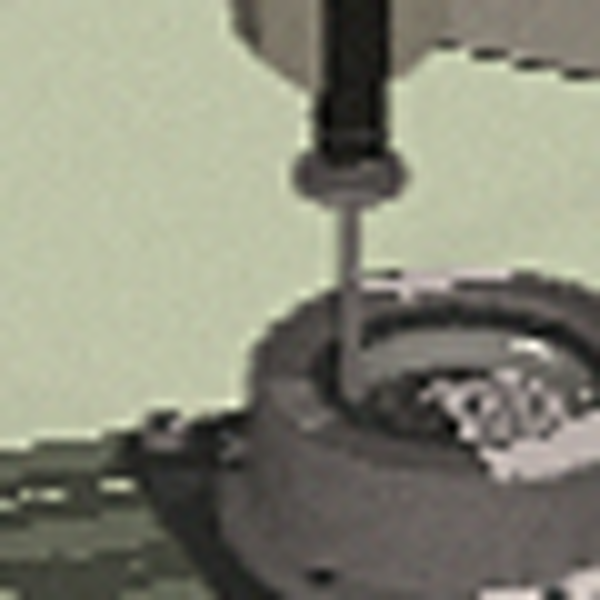

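The shank is at crop (345,390), inside the bore at the notch, and the wire's load is on the hook. I'll keep lifting slowly.

```bash
python3 -m jog '[[0,0,-0.15,0,255],[0,0,-0.3,0,255],[0,0,-0.45,0,255],[0,0,-0.6,0,255],[0,0,-0.75,0,255]]' 50|grep -E "t:|tcp|wrist"; python3 -m jog '[[0,0,-0.15,0,255],[0,0,-0.3,0,255],[0,0,-0.45,0,255],[0,0,-0.6,0,255],[0,0,-0.75,0,255]]'|grep -E "t:|tcp|wrist|width"
```

```text
t: 12.15
tcp_pos: [532.6, -65.1, 127.7]
wrist_force: [-0.7, 1.5, -3.0]
t: 12.78
tcp_pos: [533.1, -65.2, 135.6]
wrist_force: [-0.5, -0.8, -0.4]
width: 0.138
```

```bash
python3 -m jog '[[0,0,0,0,255],[0,0,0,0,255]]'|grep -E "t:|tcp|wrist"; python3 - <<'E'
from h import *
S,_=tool();s=manip.capture("scene");g=S["tcp_pos"]+[0,0,-82.2];p=proj(s,g).round().astype(int);print(p)
P=s["pixels"].max(2)[p[1]-6:p[1]+22,p[0]-14:p[0]+24]
for r in P:print(" ".join(f"{v:3d}" for v in r))
E
```

```text
t: 13.02
tcp_pos: [533.0, -65.1, 135.5]
wrist_force: [-0.5, -0.1, -1.3]
[330 239]
194 194 193 196 195 195 197 194 194 200 206 218 159 102 103  52 128 149 145 191 195 198 193 200 113  66  75  67  75  78  65  70  71  77  72 101 102 161
197 194 191 189 193 192 195 197 206 215 155  71  33  87 102  50  42  46  44  55  56  51  87  91 106 109 110 106  98  95  79  80  70  70  73  70  66  70
199 189 194 196 193 194 197 211 165 101  56  34  44  95 111  67  57  61  47  37  38  29  37  43  42  48  75  76  99 103 104 107 106 101  83  79  74  74
191 200 196 193 197 202 210 168  96  58  44  37  41  91 111  70  89  93  96 100 106  82  78  53  41  38  43  45  49  75 106  99  97 100 104  92  83  80
195 192 192 193 199 178 104  74  70  76  49  39  37  92 114  82  85 100  99 100  96  90  95  95  96  76  72  58  38  33  65  81  82  93  93  92  86  83
195 194 196 200 213 145  76  71  75  76  64  34  45  45  80  76  96 100  95 100 112 116 124 126 130 124 124 128  98  82  60  53  71  81  76  84  86  78
191 197 200 208 140  73  66  73  79 103 130  94  47  34  39  40  81 107 126 133 126 127 132 136 130 127 13
[... 2537 characters left out ...]
  99  99  99  98 105 106 105 109 104 106 109 104 103 106 110 109 102 101  99  98  95 100  93
 38  69  83  84  82  83  80  87  84  86  86  92  89  89  99  93  95  96 104 105 106 105 106 103 107 106 110 108 104  96 105 101 104 101 103 106  98  95
 39  67  79  84  85  81  78  82  84  86  88  89  94  91 100 101  99  96 105 104 100 104 106 104 105 109 103 104 108 108 104 106  99 101 102 101  93  96
 39  51  75  84  84  77  87  85  81  85  87  91  93  90  98 104  98  96 100  98 100 101 103 103  99  99 100 100 105 107 108  98 105  94 102 101  95  93
 42  36  45  79  79  89  82  77  86  92  95  95  95 100  98  98  93  96  97 102 102 102 105 101  98  99 103 106 103 108 104 100 103 101 102 103  95  95
```

```bash
python3 -m jog '[[0,0,-0.2,0,255],[0,0,-0.4,0,255],[0,0,-0.6,0,255],[0,0,-0.8,0,255],[0,0,-1.0,0,255],[0,0,-1.2,0,255],[0,0,-1.2,0,255]]'|grep -E "t:|tcp|wrist"; python3 - <<'E'
from h import *
s=manip.capture("scene");x=crop(s,300,205,60,60,10);cv2.imwrite("pics/m8.png",x)
E
```

```text
t: 13.95
tcp_pos: [532.9, -65.0, 147.4]
wrist_force: [0.4, 0.2, -0.9]
```

View pics/m8.png

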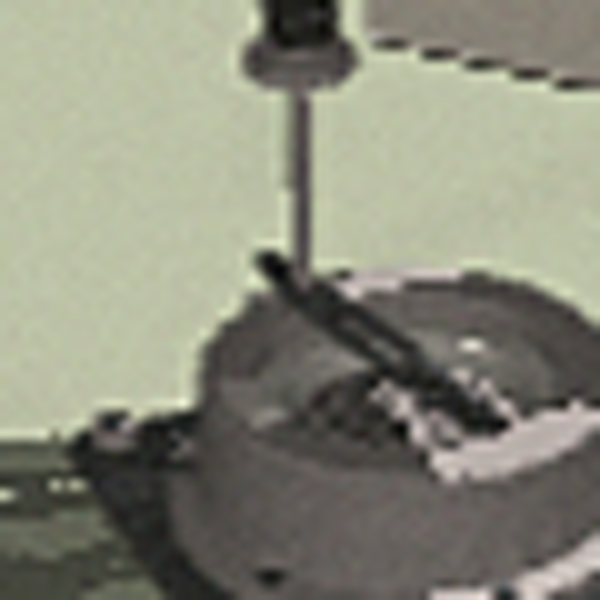

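The ring, a dark ellipse from (265,260) to (490,415), is free of the groove and hangs on the hook with its lower edge inside the cup. I'll lift clear gently.

```bash
python3 -m jog '[[0,0.2,-0.3,0,255],[0,0.5,-0.6,0,255],[0,0.8,-0.9,0,255],[0,1.1,-1.2,0,255],[0,1.4,-1.5,0,255],[0,1.7,-1.8,0,255],[0,2.0,-2.1,0,255],[0,2.2,-2.4,0,255],[0,2.2,-2.7,0,255],[0,2.2,-2.7,0,255]]'|grep -E "t:|tcp|wrist"; python3 -m jog '[[0,0,-0.3,0,255],[0,0,-0.7,0,255],[0,0,-1.2,0,255],[0,0,-1.8,0,255],[0,0,-2.4,0,255],[0,0,-3.0,0,255],[0,0,-3.6,0,255],[0,0,-4.0,0,255],[0,0,-4.2,0,255],[0,0,-4.2,0,255]]'|grep -E "t:|tcp|wrist"
python3 - <<'E'
from h import *
S,_=tool();s=manip.capture("scene");g=S["tcp_pos"]+[0,0,-82.2];p=proj(s,g).round().astype(int);print(p)
x=cv2.cvtColor(s["pixels"],cv2.COLOR_BGR2GRAY)[p[1]-8:p[1]+40,p[0]-16:p[0]+17]
for r in x[::1]:print("".join(" .:-=+*#%@"[::-1][min(9,v//24)] for v in r))
# tray outline in top now
t=manip.capture("top");cv2.imwrite("pics/t2.png",t["pixels"])
E
```

```text
t: 15.25
tcp_pos: [554.9, -66.5, 174.5]
wrist_force: [-0.3, -0.5, -1.0]
t: 16.5
tcp_pos: [554.7, -66.5, 216.2]
wrist_force: [1.1, -0.5, -0.0]
[339 203]
::::::::::::::.=**++==-:.        
::::::::::::::-+**++++++===-:.   
::::::::::::...-+**++++++++++===-
::::::::::::.-=+*=  .=+++*+++++++
::::::::::...-=+*+===-.  .=++++++
::::::::...:*#=+++========-. .:=+
::::::::.-.:*@%#*+=============-:
:::::::.+%=:*%%%#+===============
:::::::.*@==*+*%%*===============
::::::::#%:-+#**%#===============
::::::.=%+:..-==#%#==============
::::::.+%+:..-==*%#==============
::::::.+@:...-===#%#+============
::::::.+@:.:.:-==*%#=============
::::::.*@:.::.=*#+#%=============
::::::.+%:.:::::..=##*+-=========
::::::.+%::::.:...=%*:.=##*+=====
::::::.+%:.::::::..*@:..:...+##*-
::::::.=%=:::::::..=#*:..:..:...=
::::::.=%*:.:::::..=%*:.::::.:...
::::::.=%*:..:::::.-##:.::::::::.
::::::..*#:.:::::::.+@:.:::::::::
:::::::.*@:.:::::.:.*@:.:::::::::
:::::::.=%*:.::::...+%=::::::::.:
:::::::.=%*:.::::::.+%=:.::::::::
::::::::.*@:.:::::..=%*:.::::::::
::::::::.=%*:.:::::.=#*::::::::::
::::::::.=%*:.:::::.=%*:.::::::::
:::::::::.*@:..::::.+%=:.::::::::
::::::.::.=%*:.::::.+@=::::::::::
:::::::::..*@*:.:::.+%+::::::::::
:::::::::..=%#:.:::.+@:.:::::::::
:::::::::...=%*:...:#%:.:::::::::
:.:::.:::::..*@*:..+%+:::::::::::
::::::::::::.-#@###%%:.::::::::::
:::::::::::::.-*%@@*=::::::::::::
::::::....:..::.--+:..........:::
:::::.......+##**#:..+**++-:...::
:::..-+*****#######**#####*#**=::
:..-+######****++++++*+**###-::::
.-*####***+****+*****+**+++::::::
-**+++********+**+**+*+**++=+-:::
++++*********************#***=-::
++**********++++==++++**  =###+=:
++*#*****++===========+:.   =##*-
#*##***+++++==========+++=:   =##
+*#**+++++=====++++++++++++==  =#
*##*+*++++++#####%%##=::+*+**+ =#
```

The printed patch shows the ring hanging vertically below the foot, clear of the holder. I'll locate the tray.

```bash
python3 - <<'E'
from h import *
t=manip.capture("top");P=cv2.imread("pics/top0.png").astype(int)
m=((P[...,2]-P[...,1])>=0).astype(np.uint8);mm=np.zeros_like(m);mm[190:285,405:490]=m[190:285,405:490]
mm=cv2.morphologyEx(mm,cv2.MORPH_OPEN,np.ones((3,3)))
cs,_=cv2.findContours(mm,cv2.RETR_EXTERNAL,cv2.CHAIN_APPROX_NONE);c=max(cs,key=cv2.contourArea)[:,0]
W=np.array([onz(t,u,v,14)[:2] for u,v in c],np.float32);print(cv2.minAreaRect(W),cv2.boundingRect(c))
print(cv2.boxPoints(cv2.minAreaRect(W)))
# pipette extent hints: tall things, tip px
print("tip if z=100/200",onz(t,523,240,100),onz(t,523,240,200), onz(t,578,237,150),onz(t,578,237,250))
S,R=tool();print(S["tcp_pos"],R.round(3).tolist())
E
```

```text
((513.951416015625, -323.8865661621094), (137.84762573242188, 178.1420135498047), 76.05612182617188) (416, 199, 62, 75)
[[ 410.89645 -369.3158 ]
 [ 583.78906 -412.24292]
 [ 617.00635 -278.45734]
 [ 444.11377 -235.53021]]
tip if z=100/200 [ 490.48883216 -484.71701972  100.        ] [ 475.27459216 -438.95057718  200.        ] [ 491.29510841 -590.71814409  150.        ] [ 475.28508513 -532.76114206  250.        ]
[554.60427058 -66.46671861 215.85604108] [[0.071, 0.997, -0.0], [0.997, -0.071, 0.0], [0.0, -0.0, -1.0]]
```

The tray centre is about (514,−324) with its long axis at −14°. I'll carry the ring over it smoothly.

```bash
python3 -m jog '[[-0.8,0.07,0,0.5,255],[-2.4,0.2,0,1.5,255],[-4.8,0.4,0,3,255],[-8.0,0.7,0,4.5,255],[-11.5,1.0,0,6,255],[-15.0,1.4,0,7.5,255],[-18.5,1.7,0,8.5,255],[-21.7,2.0,0,9.5,255],[-24.1,2.2,0,10,255],[-25.7,2.4,0,10,255]]'|grep -E "t:|tcp|wrist"; python3 -m jog '[[0,0,0,0,255],[0,0,0.3,0,255],[0,0,1.0,0,255],[0,0,2.0,0,255],[0,0,3.0,0,255],[0,0,4.0,0,255],[0,0,4.8,0,255],[0,0,5.2,0,255],[0,0,5.2,0,255],[0,0,5.2,0,255]]'|grep -E "t:|tcp|wrist"
python3 - <<'E'
from h import *
S,_=tool();s=manip.capture("scene");g=S["tcp_pos"]+[0,0,-82.2];p=proj(s,g).round().astype(int);print(p)
x=cv2.cvtColor(s["pixels"],cv2.COLOR_BGR2GRAY)[p[1]-12:p[1]+46,p[0]-20:p[0]+27]
for r in x[::1]:print("".join(" .:-=+*#%@"[::-1][min(9,v//24)] for v in r))
E
```

```text
t: 17.9
tcp_pos: [560.1, -326.2, 215.9]
wrist_force: [0.1, 0.9, -1.4]
t: 19.15
tcp_pos: [560.7, -324.7, 164.6]
wrist_force: [-0.5, 0.4, -0.5]
[413 288]
%@%%%%@%@%@@@@@%**###%@%%@%@@%@@+ ....:........
@%%%@%@%@@@@@@@@*****%%@@%@%@@@@+ ..........:..
@%@%%@@@@@@@@@%@%####%@%@@%%@@@@+..............
@%@@@%@@@@@@@%@@@%#%%%%@%%@@@@@@+..............
@@@%@@%@@%@@@@%@@%#%@%@@@@@@@@@@+..............
%@@@@@@@@@@@@@@@@%+=%%@%@%@%@@@#-..............
@@@@@@@@@@@@@@@@@%= %@@%@@@@@@@+ ..............
@@@@@@@@@@@@@@@@@@* @@@%@@@@@@@+ ..............
@@@@@@@@%@%@@@%@@@*.@@%@@@@@@@@+...............
@%@%@@@@@@@@@@@@@%#+@@@@@@@@@@@=...............
@@@@@@@%@@@@@@@@@%#%%@%@%@@@@@@=...............
@@@@@@@@@@@@@@@@@@#@%%%@@@@@@@*:...............
@@@@@@@@@@@@@@%@@@@%@@%@%@@@@@+ ...............
@@@@@@@@%@@%@@@@@@@%%%@%@@@@@@+................
@@@@@@@@@@@@@@@@@@%%%%%@@@@@@@=................
@@@@@@@@%@@@@@@@@@%%@%%@@@@@@@=................
@%@@@@@@@@@%@@@@@@%%@@@@@%@@@%=................
@@@@@@@@@@@@@@@@@@%%@%%@@@@@@*.................
@@@@%@@@@@@@%@@@@@%@%@@@@@@@@=.................
@@@@@@@@@@@@@@%@@@%@%@@@@@@@@+ .....
[... 1135 characters left out ...]
@@@@@%#*-:::::.=###*:=######
@%@@@@%@@@@%@@@@%@@@@@@@###-.::::.+%##++:+#####
@@@@@@%@@@@@@@@@@@@@@@@@#*#-..::::.=%##=- +####
@@%@@@@%@@@@@@@@@@@@@@@%#*##-::::::.=###+*+####
@@@@@@@@@@@%@%@@@@@@@@@*+**#-.::::.+###%+*#####
@%%@@@@%%%@@@@@@@@@%@@@#***##-.::::.+#####**###
@@@@@%@%@@@%@@@@@@@@@@@%***###-::::...+####*###
@@@@@%@@%@%%@@@@@@@@@@%******#-.::::.+#########
@@@@@@%@@@@@@@@@@@@@@@@#***###-::::::.=######+#
@@@@@@@@%@@@%@@@@@%@@@@@#**#*##-::.:::.+#####.=
@@@@%%@@@%@@@@@@@@%@@@@@@#*#**###-.+########*-.
@@@@@@@%@@@@%@@@@@@%@@@@@@#****########**###=+-
@@@@%@@@%@@%@@@%@@%@@@@@@@@#****###***#*####%+-
@@@@@%@@@@@@%@@%%@@%%@@@@@@@*************####*-
%@@@@@@@@@@%@@%@@@@@@@@@@@@@@*******######=###-
```

The pipettes hide the tray in that view, so I'll work by feel. The ring's bottom edge goes on the floor, then I'll lay it over in the foot's direction.

```bash
python3 -m jog '[[0,0,1.0,0,255],[0,0,1.7,0,255],[0,0,1.95,0,255],[0,-0.5,1.95,0,255],[0,-1.0,2.0,0,255],[0,-1.55,2.1,0,255],[0,-2.0,2.3,0,255],[0,-2.5,2.5,0,255],[0,-3.0,2.7,0,255],[0,-3.4,3.0,0,255]]'|grep -E "t:|tcp|wrist"; python3 -m jog '[[0,-0.4,0.35,0,255],[0,-0.84,0.75,0,255],[0,-1.2,1.1,0,255],[0,-1.5,1.5,0,255],[0,-1.8,1.9,0,255],[0,-2.05,2.4,0,255],[0,-2.25,2.9,0,255],[0,-2.4,3.4,0,255],[0,-2.5,3.9,0,255],[0,-2.6,4.4,0,255]]'|grep -E "t:|tcp|wrist"; python3 -m jog '[[0,0,0,0,255],[0,0,0.1,0,255],[0,0,0.2,0,255],[0,0,0.25,0,255],[0,0,0.25,0,255]]'|grep -E "t:|tcp|wrist"
```

```text
t: 20.45
tcp_pos: [527.2, -316.2, 134.0]
wrist_force: [-0.3, 0.4, -0.7]
t: 21.7
tcp_pos: [502.2, -310.0, 89.8]
wrist_force: [0.2, -0.8, -0.5]
t: 22.32
tcp_pos: [502.3, -310.0, 87.7]
wrist_force: [0.3, -0.2, -1.5]
```

```bash
cat > asc.py <<'E'
from h import *
t=manip.capture("top");x=cv2.cvtColor(t["pixels"],cv2.COLOR_BGR2GRAY)[195:280,408:490]
x=np.clip((x.astype(int)-30)//10,0,9)
for i,r in enumerate(x):print(195+i,"".join("@%#*+=-:. "[v] for v in r))
print(proj(t,[502,-310,5]),proj(t,[502+33,-318,5]))
E
python3 asc.py
```

```text
195 ............................................::=%@@@@@@@@@@@@@@@@@@@@#-:...:-+-....
196 .............................................:=%@@%@@@@@@@@@@@@@@@@%+:....:+=:....
197 .............................................:+%@#+*@@@@@@@@@@@@@@@*-....:=+-....:
198 .....................:::....................:-*%%+-=%@@@@@@@@@@@@@#=:....-+=:....-
199 ...................::::::::..................-*#*+:-#@@@@@@@@@@@@%+:....:+=:....:-
200 ...................:-:-=-::::::::...........:-##*=-=%@@@@@@@@@@@@*-....:=+-....:-=
201 ...:..............:--:=**+===----::::.......:=##+=-+@@@@@@@@@@@@#=:....:+=:....-==
202 .....:.:..........:--:-=++*##*+==-::-::::...:+#*+--#@@@@@@@@@@@%+-....:==:....:=+=
203 .......:.:........:--....:-=+++**++=--:--:::-*#*+--#@@@@@@@@@@@#-....:-+-....:=+++
204 .........:.......:-=-.     ..::-++****+=-:::=#%#+-=#@@@@@@@@@@%+:....:+=:....-++++
205 .................:-=:.      ...::--++****+==+%@%*=+%@@@@@@@@@@*-....:=+-....:+***+
206 ..............:::-+=:.    ........::::-=+++*%@@@#+*%@@@@@@@@@#=:....-+=:...:=*#***
207 ..............:.:-+=..   .::::.........:::-*%@@@%##@
[... 5650 characters left out ...]
-:::::..........::::::::...........
273 .......:-*@@@@@@@*=::...:=*=:.....-=++=====------:::::::.......:::::::::..........
274 .......:+%@@@@@@#=-:::.:-++:.....-=++++====-------:::::::...::::::::::::::........
275 ......:-*@@@@@@#+-:::::-++-:....-+##**++===-------::::::::...:::::::::::::::......
276 ::....:+%@@@@@%+=-::::-++=:....:+#%%%##*++==-----::::::::.:.:.:::::::::::::::.....
277 -::..:-*@@@@@%*=--:::-+*=:::.::=*##%%%%###**+=---:::::::::....::::::::::::::::....
278 --:::-+%@@@@%*=-----=+*=-::::-=+*#***#######**+==-::::::::.....:::::::::::::::::..
279 ---:-=#@@@@@#+=----=+*+--::-==+******++****####*+=--::::.::......:::::::::::::::::
[440.92967532 240.28312256] [443.20634448 228.09091802]
```

The arm hides the ring from above. I'll continue: drag the ring gently back to the tray's far wall so the wire slides off the foot tip.

```bash
python3 -m jog '[[0,0,0.1,0,255],[0,0.6,0.1,0,255],[0,1.2,0.1,0,255],[0,1.8,0.1,0,255],[0,2.4,0.1,0,255],[0,3.0,0.1,0,255],[0,3.5,0.1,0,255],[0,4.0,0.1,0,255],[0,4.0,0.1,0,255]]'|grep -E "t:|tcp|wrist"; python3 -m jog '[[0,0.4,0,0,255],[0,0.8,0,0,255],[0,1.2,0,0,255],[0,1.6,0,0,255],[0,1.9,0,0,255],[0,1.9,0,0,255]]'|grep -E "t:|tcp|wrist"
```

```text
t: 23.5
tcp_pos: [541.4, -319.8, 86.6]
wrist_force: [1.1, -0.5, 0.1]
t: 24.25
tcp_pos: [559.8, -324.4, 86.6]
wrist_force: [0.5, 0.7, -0.5]
```

```bash
python3 -m jog '[[0,0,-0.3,0,255],[0,0,-0.8,0,255],[0,0,-1.5,0,255],[0,0,-2.5,0,255],[0,0,-4,0,255],[0,0,-6,0,255],[0,0,-8.5,0,255],[0,0,-11,0,255],[0,0,-13,0,255],[0,0,-13.5,0,255]]'|grep -E "t:|tcp|wrist"; python3 -m jog '[[1,0,0,0,255],[3,0,0,0,255],[6,0,0,0,255],[10,0,0,0,255],[14,0,0,0,255],[18,0,0,0,255],[21.5,0,0,0,255],[24,0,0,0,255],[25,0,0,0,255],[25,0,0,0,255]]'|grep -E "t:|tcp|wrist"
python3 - <<'E'
from h import *
S,_=tool();s=manip.capture("scene");g=S["tcp_pos"]+[0,0,-82.2];p=proj(s,g).round().astype(int);print(p)
x=cv2.cvtColor(s["pixels"],cv2.COLOR_BGR2GRAY)[p[1]-12:p[1]+36:2,p[0]-16:p[0]+17]
for r in x:print("".join(" .:-=+*#%@"[::-1][min(9,v//24)] for v in r))
t=manip.capture("top");x=cv2.cvtColor(t["pixels"],cv2.COLOR_BGR2GRAY)[197:276,410:482]
x=np.clip((x.astype(int)-50)//8,0,9)
for i,r in enumerate(x):print(197+i,"".join("@%#*+=-:. "[v] for v in r))
E
```

```text
t: 25.5
tcp_pos: [560.4, -324.9, 224.4]
wrist_force: [0.4, 0.3, -0.1]
t: 26.75
tcp_pos: [619.9, -80.8, 220.9]
wrist_force: [0.3, -0.1, -1.1]
[370 197]
#########=---::::::::::::::::::::
########=----::::::::::::::::::::
#######+==---::::::::::::::::::::
-+*%%%%+===--------==--::::::::::
.::..  -+===---::::=----::::::---
       -+===-------:::::::--:::::
--:.  -*+====---------::::-::::::
++++++**+====------------:-::::::
-::::=**+=======-----------------
======-**========-=--------------
========***+=+=======-----==-----
=========*#**+==========--=======
==========*#***++=======-========
===========++*****+======+==+=+=+
.=##*+-====+-====*#**+==+++++++++
:......::....====--*###**********
:.::.:::::::..=+==+=+#-  .....   
:::::::::::::.=*####**#.         
:::::::::::::.=+++==-------:.    
::::::::::::..+***++++=--------=-
:::::::::::::..+#***+++++====----
::::::::::::::.:=##******++++===-
.:::::::::::::.:: =%#:.::.:::::::
:.::::.:::::::.--. -:::::::::::::
197 .  .-*#-. ..::::::::::::::::::::::::::::::::::::::::::::::::::::::::::::
198 .  .-#*:.  .:-:::::--:::::::::::::::::::::::::::::::
[... 5249 characters left out ...]
:::::::
267 ::::::::::::::::::::::::--=+*+++=-:::::....          .+#=-::::::::::::::
268 :::::::::::::::::::::::::::--=+****=-:-:::::.....    :*#--::::::::::::::
269 :::::::::::::::::::::::::::::---=***+++=--:-::::... .:#*--::::::::::::::
270 ::::::::::::::::::::::::::::::::------=++++=-:--::...-#*:-::::::::::::::
271 ::::::::::::::::::::::::::::::::::::::---=***++=-:::-=*+::::::::::::::::
272 :::::::::::::::::::::::::::::::::::::::::--==**++====-=-::::::::::::::::
273 ::::::::::::::::::::::::::::::::::::::::::::------=+**+-::::::::::::::::
274 ::::::::::::::::::::::::::::::::::::::::::::::::::--=++-::::::::::::::::
275 ::::::::::::::::::::::::::::::::::::::::::::::::::::---:::::::::::::::::
```

The ring lies flat in the tray, a full circle at columns 431–458 and rows 217–241, and the hook is free. I'll return the pick to above its slot.

```bash
python3 -m jog '[[2.5,-1.3,-0.5,0,255],[6.5,-3.3,-0.5,0.5,255],[11,-5.6,-0.5,1,255],[15.5,-7.9,-0.5,1.4,255],[20,-10.2,-0.5,1.4,255],[24.5,-12.5,-0.5,1.4,255],[29,-14.8,-0.5,1.4,255],[33,-16.9,-0.5,1.4,255],[35.5,-18.2,-0.5,1.4,255],[36.7,-18.8,-0.5,1.4,255]]'|grep -E "t:|tcp|wrist"; python3 -m jog '[[0,0,0,0,255],[0,0,0,0,255],[0,0,0,0,255]]'; python3 - <<'E'
from h import *
S,R=tool();d=np.array([526.5,320.7,87.2])-S["tcp_pos"];print(R.T@d,np.degrees(np.arctan2(R[1,1],R[0,1])),"target",np.degrees(np.arctan2(*(Ro.from_rotvec([2.5,1.902,0.002]).as_matrix()[[1,0],1]))))
E
```

```text
t: 28.1
tcp_pos: [526.9, 320.3, 226.5]
wrist_force: [0.4, -1.2, -0.7]
t: 28.48
tcp_pos: [527.5, 318.7, 226.7]
orientation: [2.501, 1.901, -0.0]
wrist_force: [-0.2, 0.4, -0.7]
width: 0.135
grip_force: 50.0
[  1.66000679  -1.51361048 139.48019647] -15.538993264108528 target -15.47226920094895
```

```bash
python3 -m jog '[[0.17,-0.15,1,0,255],[0.17,-0.15,3,0,255],[0.17,-0.15,5.5,0,255],[0.17,-0.15,6.8,0,255],[0.17,-0.15,7,0,255],[0.17,-0.15,7,0,255]]'|grep -E "t:|tcp|wrist"; python3 -m jog '[[0,0,0.5,0,255],[0,0,1.2,0,255],[0,0,2,0,255],[0,0,2.5,0,255],[0,0,2.5,0,255]]'|grep -E "t:|tcp|wrist"
```

```text
t: 29.22
tcp_pos: [526.2, 322.1, 157.1]
wrist_force: [0.3, 0.3, -0.6]
t: 29.85
tcp_pos: [525.5, 321.7, 130.8]
wrist_force: [0.0, -0.6, -1.0]
```

```bash
python3 -m jog '[[-0.07,0.08,0.5,0,255],[-0.07,0.08,1.5,0,255],[-0.07,0.08,2.5,0,255],[-0.07,0.08,3.5,0,255],[-0.07,0.08,4,0,255],[-0.07,0.08,4.1,0,255],[-0.07,0.08,4.1,0,255]]'|grep -E "t:|tcp|wrist"; python3 -m jog '[[0,0,0.1,0,255],[0,0,0.2,0,255],[0,0,0.2,0,255]]'|grep -E "t:|tcp|wrist"
```

```text
t: 30.72
tcp_pos: [526.7, 321.1, 90.9]
wrist_force: [0.2, 0.1, -0.7]
t: 31.1
tcp_pos: [526.6, 321.0, 88.6]
wrist_force: [-0.3, -0.0, -0.3]
```

```bash
python3 -m jog '[[0,0,0.08,0,255],[0,0,0.12,0,255],[0,0,0.12,0,255]]'|grep -E "t:|tcp|wrist"; python3 -m jog '[[0,0,0.05,0,255],[0,0,0.05,0,255]]'|grep -E "t:|tcp|wrist"
```

```text
t: 31.48
tcp_pos: [526.6, 321.0, 87.5]
wrist_force: [-0.0, 0.4, 0.1]
t: 31.72
tcp_pos: [526.6, 321.1, 87.2]
wrist_force: [-0.9, 0.2, 2.5]
```

The collar is seated on the plate. I'll release and retreat.

```bash
python3 -m jog '[[0,0,0,0,225],[0,0,0,0,210],[0,0,0,0,190],[0,0,0,0,160],[0,0,0,0,130],[0,0,0,0,130],[0,0,0,0,130]]'|grep -E "t:|tcp|wrist|width"; python3 -m jog '[[0,0,-1,0,130],[0,0,-3,0,130],[0,0,-6,0,130],[0,0,-9,0,130],[0,0,-12,0,130],[0,-5,-14,0,130],[0,-11,-14,0,130],[0,-17,-14,0,130],[0,-20,-14,0,130],[0,-20,-14,0,130]]'|grep -E "t:|tcp|wrist"; python3 -m jog '[[2,-3,0,0,130],[7,-6,0,0,130],[13,-8,0,0,130],[18,-8,0,0,130],[20,-8,0,0,130],[20,-8,0,0,130]]'|grep -E "t:|tcp|wrist"
python3 - <<'E'
from h import *
t=manip.capture("top")
x=cv2.cvtColor(t["pixels"],cv2.COLOR_BGR2GRAY)[205:254,182:246]
x=np.clip((x.astype(int)-10)//12,0,9)
for i,r in enumerate(x):print(205+i,"".join("@%#*+=-:. "[v] for v in r))
P=t["pixels"].astype(int);Q=cv2.imread("pics/top0.png").astype(int);D=np.abs(P-Q).max(2)
for n,(u0,v0,w,h) in dict(slides=(255,145,42,36),dropper=(365,155,20,22),holder=(320,190,60,60),tray=(412,195,70,80),rack=(182,205,64,49)).items():print(n,(D[v0:v0+h,u0:u0+w]>30).sum())
E
```

```text
t: 32.6
tcp_pos: [526.6, 321.1, 86.9]
wrist_force: [0.5, -0.1, 0.8]
width: 0.491
t: 33.85
tcp_pos: [332.5, 375.4, 229.1]
wrist_force: [0.6, -0.6, 0.2]
t: 34.6
tcp_pos: [311.2, 589.1, 226.8]
wrist_force: [-0.0, 0.5, -1.0]
205 ..:....:..:....:.....:...:..........................::..........
206 .:.:..::::.:.......:...:...:...:....::................:..:......
207 :......:..::..................:...::::.................:........
208 .:....:....::..........:...:...:.........:..:.........::..:.....
209 .:....:::::..::...........:........:....:..:.................:..
210 .::..::.:.:..:......................:........:.::.:.......:.....
211 ::...::.:.......:...::....:................:.::.....:.:.:..:....
212 ..:.::......  .....:::::...:.....:.......::..::::..::.....:.::..
213 :..:....:....     ..:..........:..:.........:..:::.:....::.:::..
214 ..........:::.      ..............:......:..:.::.:::::.:::.::::.
215 :::.:.:..:-==.          .....................::::.:::::.::..:...
216 .::.......:--.              .............:.::.::.::::::::::.::::
217 ..............                  .......:.::::::
[... 1846 characters left out ...]
=+++++*++==-...    .:=*##*-:::....
245 .....................::::::--------=+++**++=-:.. .:=###+-:.....:
246 ..........................::::--::----=++***++==::=*##*=:.:.....
247 ...:........:.......:.......::::::------=++++++*++*###*=:.......
248 .................................:::----:-----=++**###*-:.......
249 ..:...........................:...::::::::-:::--=+++**+-:.......
250 ...............:...::................::.::::---:---=++=::.......
251 ...................:....:..................:::::--:----:........
252 .........:........:.:..............:...:.......::::---::........
253 .................:.........:......................:::::.........
slides 0
dropper 0
holder 63
tray 114
rack 0
```

```bash
python3 -c "
from plant import manip
print(manip.close_job())"
```

```text
the job is handed in; nothing more can be done
None
```

The job is handed in, with no verdict returned: the ring lies flat in the parts tray, the hooked pick stands upright in its original slot, and the slides and dropper show no change in the top view; it took about 35 s.

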